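Thread the guide rod through a microscope stand's two bushings

ROBOT

A 6-joint arm with a two-finger parallel gripper is mounted at the origin on the work surface. World frame = base frame: x ahead of the robot, y to its left, z up, the work surface at z = 0. Lengths are in m, angles in rad, forces in N, time in s.
With the tool pointing down it reaches from about 0.3 to 0.775 m from the base axis. Payload 14.6 kg.
Tool frame: the origin (TCP) lies at the very end of the fingers, on their centre line; the grasp point (between the pads) lies 19 mm behind it; z points along the fingers, y is the line along which they close (so a half turn about z gives the same grasp; the last joint's range is limited). The gripper opens to 94 mm and grips with 3 to 60 N. Pads are 16 mm wide; open, the fingers measure 119 mm over their backs; the gripper's body (75 mm by 177 mm) begins 78 mm behind the grasp point.
Start: joints at [-1.251, 0.3, 1.521, -0, 1.321, -0.067], TCP at [0.207, -0.509, 0.205] pointing down, gripper open.
Joint ranges: [-3.03, 3.03], [-0.79, 2.21], [0.23, 2.52], [-1.04, 4.18], [0, 3.07], [-2.55, 2.55]. Speed limits (rad/s): [2.22, 2.22, 2.57, 3.14, 3.14, 3.14].

INTERFACE

Orientations are given as [roll, pitch, yaw] about the fixed x, y, z axes, in that order (R = Rz(yaw) Ry(pitch) Rx(roll)).
In Python, from station import status, vision, order, silhouettes gives the robot as it stands. The module is installed in compiled form; this text tells all that it offers.
- The arm moves only by the shell command python3 -m pendant 'ROWS' [FORCE]. ROWS is JSON, one flat list of numbers, 7 for each row, row after row: the shift along the tool's x, y, z in units of 500 mm (1.0 is 500 mm), then the turn, a rotation vector about the tool's x, y, z in units of 90 degrees (1.0 is 90 degrees), then the opening, from -1 (shut) to 1 (fully open). A call has 1 to 12 rows; each row is the pose to reach, as a shift and turn from the pose commanded when the call began, along the tool's axes at that moment; what a row does not reach only later rows make up. A row lasts 1/10 s, in which the tool goes at most 50 mm and 8.59 degrees, less where a joint would pass 70% of its speed; a pose out of reach is approached as far as the arm can. A call with a number of a shift or a turn outside -1 to 1 is refused whole. A call with a gripper value outside its range is refused whole. The fingers move at their own pace and stop on an object; FORCE is the grip in N (left out, the last holds). Time passes only in rows, so rows that repeat a pose let the fingers close. It gives the time, the measured TCP pose, the force, the opening and the grip force at its end, in the units of the state.
- status.get_obs(): the state, without advancing time (a new reading comes with each control period).
- vision.camera(name): name is "side" or "top"; returns a dict with "pixels" (480x640x3 uint8, red, green, blue), "K" (3x3 intrinsics, pixels), "k1" (the pictures are not rectified: a ray, as slopes to the right and down, at radius r is drawn at 1 + k1 r^2 times it, then the intrinsics apply), "R" (3x3) and "t" (3): a world point X has camera coordinates R X + t. Camera axes: x right, y down, z forward; pixel columns grow to the right and rows downward; lengths in m; the calibration is good to about 2 mm. A picture is of the moment at which its call begins. There is no depth.
- order.hand_in(): hands the job in; it is judged then, once.
Trained networks look in a picture, given as the dict that the camera call returned (one of the last four; its "shot" number tells which), for a name from the list of things; names that differ only in an ending like _2 or _b are one class to them, and where a whole thing is asked for, a point or a joint stands for the part that bears it (a point fixed in the world has none). Each returns a list of dicts, best first, with "score" (0 to 1); they miss things now and then, are a little off and sometimes report something else, mostly with a low value. They report only what shows in the picture. A call takes as long as a camera call.
- silhouettes(target, picture): "region" (480x640 bool, what is visible of it) and "extent" ([left, top, right, bottom] in pixels, round what is visible of it).
The state is a dict: "time_s": time; "qpos": joint angles; "joint_vel": joint speeds; "tau": joint torques, N m; "ee_pos": TCP position; "eef_rot": TCP orientation; "force": force on the tool from outside, world axes, zero at the start; "moment": the same for the moment, N m; "grip_width": finger opening in m; "grip_force": force on a finger pad.
Only numpy, scipy, OpenCV 4.12 (cv2) and the standard library are available. Lean on these libraries where they do the work, as an engineer would, in place of code of your own. Each camera call takes 0.05 s, during which the arm holds its last target. There are 200 camera calls.

TASK

First push the stand's lower slide by its red handle fully home against its black stop, so that its brass bushing sits right under the upper one. Then take the steel guide rod with the blue knob out of the wooden rack, thread it down through the upper bushing and on through the lower one, and finish while still holding it there by the knob: its tip sticking out below the lower bushing and its collar about a centimetre above the upper bushing, not resting on it. Leave the other rods, the jar, the cup and the stone fragments as they are.

Things in the scene. Friction and masses are not known exactly. Their poses are not given: they have to be found in the camera images.
- stand: Grey base plate (12 mm thick, x -110 to 60, y -195 to 75 mm) with a white column, fixed to the table. Origin on the table under the upper bushing's axis, z up. The column is on its -x side, 138 mm high: only the red handle is higher. The slide runs along its y; the black stop, 66 mm high, is at y +26 to +40 mm.
- upper_bushing (a point): Centre of the top mouth of the fixed upper bushing: a brass block 50 x 50 mm, 18 mm thick, top at 138 mm above the table, with a vertical round bore of 17 mm right through and a 3 mm lead-in chamfer.
- lower_bushing (a point): Centre of the top mouth of the lower bushing, which rides on the slide: brass block 50 x 50 x 16 mm, top at 66 mm, underside at 50 mm above the table, vertical 17 mm bore right through with a 3 mm chamfer at the top; free space below down to the base plate (12 mm). In line with the upper bushing when the slide is home.
- slide (a joint): The slide's position in m: 0 = home against the stop, the bushings in line; grows as the slide is pulled out towards -y of the stand, up to 0.06. Friction of about 3 N keeps it where it is left.
- slide_handle (a point): Top centre of the slide's upright red round handle, 16 mm in diameter, top 155 mm above the table and standing up from the slide's bar at 66 mm. It moves with the slide, 100 mm to the -y side of the lower bushing's axis (stand's axes); pushing it towards +y of the stand brings the slide home.
- rack: Wooden rack fixed to the table, 230 x 80 mm, 130 mm high, long along its x; three holes of 18 mm in its 12 mm top board, 70 mm apart along its x, in each of which a rod hangs by its collar. Origin on the table under the middle hole.
- guide_rod: Loose steel rod, 0.2 kg, hanging upright by its collar in a hole of the rack, tip 12 mm above the table. Origin at the centre of its tip, z up along it: shaft 14 mm in diameter, 118 mm long, tip tapered (8 mm at the end, full width 4 mm up); steel collar 26 mm in diameter from 118 to 126 mm; blue knob 22 mm in diameter from 126 to 166 mm.
- rod_tip (a point): Centre of the tip of the guide rod (same point as its origin).
- rod_collar (a point): On the guide rod's axis at the underside of the collar, 118 mm above the tip.
- rod_knob (a point): On the guide rod's axis at mid-knob, 146 mm above the tip: where to grip it.
- short_rod: Bystander in the rack: dark rod with a black knob, shaft 10 x 80 mm, same collar and knob sizes; origin at its tip.
- brass_rod: Bystander in the rack: brass rod with a yellow knob, shaft 10 x 100 mm, same collar and knob sizes; origin at its tip.
- jar: Bystander: amber glass jar, 56 mm wide and 75 mm high; origin under its centre.
- cup: Bystander: white cup, 70 mm wide and 80 mm high; origin under its centre.
- fragment_a: Bystander: pale stone fragment, 80 x 60 x 45 mm; origin under its centre.
- fragment_b: Bystander: pale stone fragment, 60 x 50 x 35 mm; origin under its centre.

How it is judged:
By the outcome, as a careful person would: the job done as asked, in the order asked, and still so for the second after the job is handed in, while the arm keeps its last pose, push and grip.
It also fails if it takes over 64 s, if anything falls off the work surface, if the arm or the gripper's body presses on something with over 40 N, if the wrist force passes 120 N, or if a joint passes its speed limit or range.

## Working session

There is one attempt and no reset: what is moved stays moved. The work goes in short steps, Python scripts to look and compute and a shell command to move; the robot and the scene stay as the last step left them, time stands still between calls to the robot, and variables do not carry over. Pictures are saved under pics/ and viewed, at most 13 in all, crops included, and the job is handed in when it is done.

```bash
mkdir -p pics; cat > h.py <<'E'
import numpy as np, cv2
from station import status, vision, order, silhouettes
def proj(c,X):
    X=np.atleast_2d(X); p=X@np.array(c["R"]).T+np.array(c["t"]); s=p[:,:2]/p[:,2:]
    s=s*(1+c["k1"]*(s**2).sum(1,keepdims=True)); K=np.array(c["K"])
    return np.c_[K[0,0]*s[:,0]+K[0,2],K[1,1]*s[:,1]+K[1,2]]
def ray(c,uv):
    K=np.array(c["K"]); d=np.array([(uv[0]-K[0,2])/K[0,0],(uv[1]-K[1,2])/K[1,1]]); s=d.copy()
    for _ in range(20): s=d/(1+c["k1"]*(s@s))
    R=np.array(c["R"]); o=-R.T@np.array(c["t"]); v=R.T@np.r_[s,1]; return o,v
def atz(c,uv,z):
    o,v=ray(c,uv); return o+v*(z-o[2])/v[2]
def save(c,n,box=None,f=1):
    im=cv2.cvtColor(np.array(c["pixels"]),cv2.COLOR_RGB2BGR)
    if box: im=im[box[1]:box[3],box[0]:box[2]]
    cv2.imwrite("pics/"+n+".png",cv2.resize(im,None,fx=f,fy=f,interpolation=cv2.INTER_CUBIC))
E
python3 - <<'E'
from h import *
for n in("top","side"):
    c=vision.camera(n); save(c,n+"0"); o=-np.array(c["R"]).T@np.array(c["t"]); print(n,o.round(3),c["k1"],c["K"][0][0],np.array(c["R"])[2].round(2))
    for t in("stand","rack","slide_handle","slide","guide_rod","rod_knob","jar","cup","fragment_a","short_rod","brass_rod","lower_bushing"):
        try:
            for r in silhouettes(t,c)[:2]:
                ys,xs=np.nonzero(r["region"]); print(t,round(r["score"],2),r["extent"],len(xs),xs.mean().round(1),ys.mean().round(1))
        except Exception as e: print(t,e)
E
```

```text
top [ 0.406 -0.004  1.156] -0.009122033279652317 454.02624177196907 [ 0.12  0.02 -0.99]
stand 0.62 [349.3, 183.4, 466.3, 268.4] 6954 408.0 225.7
rack 0.92 [189.7, 174.0, 248.8, 278.4] 3513 223.0 228.7
slide_handle 0.86 [401.4, 193.6, 453.9, 224.7] 805 426.0 208.0
slide 0.65 [394.7, 193.2, 456.0, 219.3] 812 425.8 207.9
guide_rod 0.55 [209.8, 213.2, 222.5, 230.7] 125 213.4 223.6
rod_knob 0.73 [347.6, 181.7, 469.7, 269.7] 7082 408.2 225.5
rod_knob 0.56 [207.4, 213.7, 220.2, 232.6] 162 213.0 223.7
jar 0.68 [281.1, 152.5, 315.0, 187.8] 692 298.7 167.8
jar 0.55 [481.2, 326.4, 513.9, 349.1] 691 495.9 335.7
cup 0.85 [114.8, 266.2, 153.5, 296.9] 866 132.7 281.4
fragment_a 0.7 [479.8, 201.5, 503.4, 227.3] 506 489.6 213.9
short_rod 0.72 [212.1, 188.6, 227.5, 203.9] 139 220.5 193.8
brass_rod 0.48 [195.8, 248.8, 213.9, 258.9] 149 205.2 253.2
brass_rod 0.35 [480.0, 204.5, 500.7, 228.2] 479 489.5 213.8
lower_bushing 0.74 [388.6, 193.4, 453.0, 221.1] 828 425.4 208.1
lower_bushing 0.55 [208.7, 213.0, 220.4, 231.4] 156 213.1 223.2
side [ 0.096 -0.828  1.032] -0.026595379452589253 580.389474993402 [ 0.
[... 266 characters left out ...]
83.6, 149.3, 291.1, 203.6] 268 286.3 172.1
guide_rod 0.41 [318.9, 253.8, 462.4, 389.8] 9382 387.5 322.5
rod_knob 0.5 [279.3, 151.1, 291.5, 202.9] 303 286.4 172.7
jar 0.81 [304.7, 432.3, 334.4, 469.6] 552 319.2 445.4
cup 0.88 [198.3, 146.1, 220.8, 182.3] 768 211.9 160.8
fragment_a 0.97 [361.1, 207.1, 391.6, 239.8] 744 376.9 222.7
fragment_a 0.58 [438.8, 378.2, 470.9, 408.6] 834 454.4 393.4
short_rod 0.68 [279.6, 149.2, 289.2, 204.2] 311 286.2 170.2
short_rod 0.63 [309.9, 144.7, 316.0, 183.9] 198 313.0 157.3
brass_rod 0.74 [255.4, 153.6, 262.9, 200.9] 235 258.5 170.1
lower_bushing 0.89 [375.2, 283.8, 440.5, 347.2] 1678 409.4 314.7
lower_bushing 0.17 [309.2, 143.6, 313.9, 185.0] 185 312.8 157.8
```

View pics/top0.png

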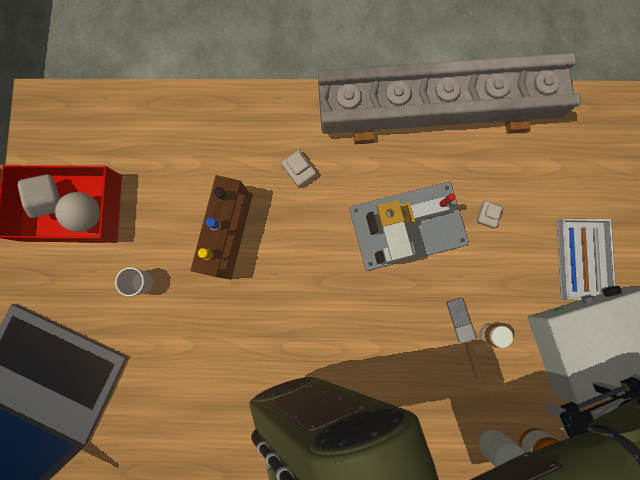

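View pics/side0.png

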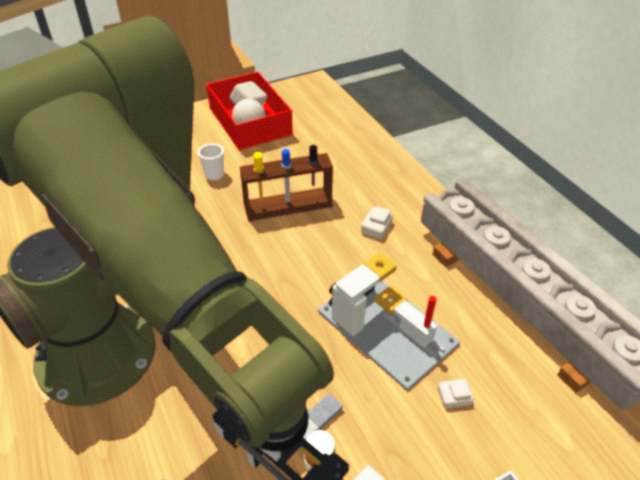

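```bash
python3 - <<'E'
from h import *
a=vision.camera("top"); save(a,"top1",(340,170,480,275),5)
b=vision.camera("side"); save(b,"side1",(305,250,465,370),5)
def blob(c,lo,hi,box,nm):
    im=np.array(c["pixels"])[box[1]:box[3],box[0]:box[2]]; h=cv2.cvtColor(im,cv2.COLOR_RGB2HSV)
    m=cv2.inRange(h,lo,hi); n,l,s,ce=cv2.connectedComponentsWithStats(m)
    for i in np.argsort(-s[1:,4])[:2]+1: print(nm,s[i]+[box[0],box[1],0,0,0],(ce[i]+box[:2]).round(1))
    return
for c,bx,rk in((a,(340,170,480,275),(190,170,255,285)),(b,(305,250,465,400),(235,140,340,225))):
    blob(c,(0,150,100),(6,255,255),bx,"red"); blob(c,(18,130,90),(32,255,255),bx,"brass")
    blob(c,(100,120,60),(125,255,255),rk,"blue"); blob(c,(25,180,120),(32,255,255),rk,"yellow")
for n,c in(("top",a),("side",b)):
    r=silhouettes("rack",c)[0]; m=r["region"].astype(np.uint8); k=max(cv2.findContours(m,0,2)[0],key=cv2.contourArea); print(n,cv2.boxPoints(cv2.minAreaRect(k)).round(1).tolist())
E
```

```text
red [440 193  16  14  98] [447.4 199.2]
brass [377 200  38  27 663] [394.8 212.9]
brass [455 194   1   1   1] [455. 194.]
blue [206 217  10  11  73] [210.4 221.7]
blue [213 228   2   1   2] [213.5 228. ]
yellow [198 250   8   7  31] [201.  253.7]
red [425 296  11  31 177] [429.6 310.8]
brass [ 305  286  160  114 3677] [358.7 361.1]
brass [ 333  250  106   61 1556] [385.7 266.7]
blue [282 149   8  17 100] [285.6 157. ]
yellow [254 152   8   6  39] [257.4 154.9]
top [[189.89999389648438, 270.5], [213.89999389648438, 174.1999969482422], [254.60000610351562, 184.39999389648438], [230.60000610351562, 280.6000061035156]]
side [[236.60000610351562, 167.3000030517578], [330.20001220703125, 151.10000610351562], [339.70001220703125, 205.6999969482422], [246.10000610351562, 221.89999389648438]]
```

View pics/top1.png

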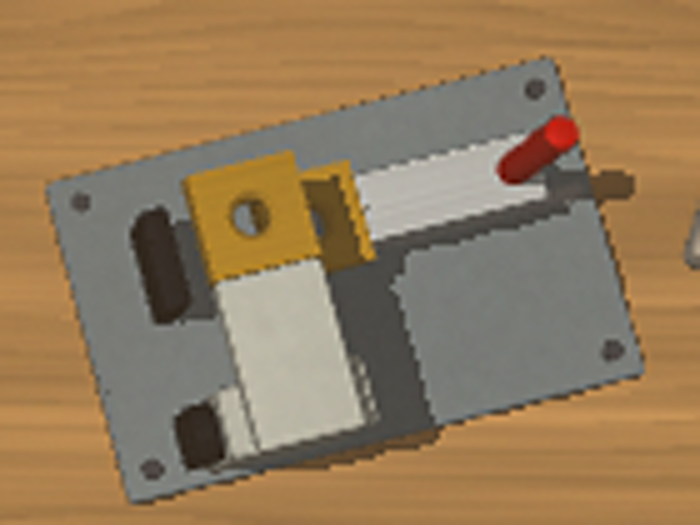

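View pics/side1.png

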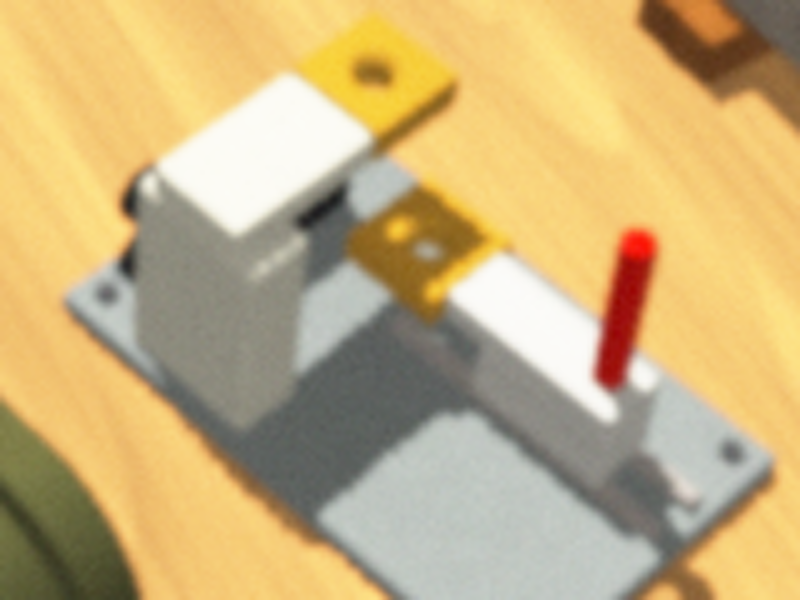

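```bash
cat > fit.py <<'E'
from h import *
from scipy.optimize import least_squares
a=vision.camera("top"); b=vision.camera("side")
ct=lambda x,y:np.array([x/5+340-.4,y/5+170-.4]); cs=lambda x,y:np.array([x/5+305-.4,y/5+250-.4])
P=[(a,(-.110,.075,.012),ct(133,502)),(a,(.060,.075,.012),ct(48,185)),(a,(.060,-.195,.012),ct(553,58)),(a,(-.110,-.195,.012),ct(642,375)),
(a,(0,0,.138),ct(250,215)),(a,"h",ct(563,132)),(b,(0,0,.138),cs(372,71)),(b,"h",cs(638,245)),(b,(-.110,.075,.012),cs(68,300)),(b,(.060,-.195,.012),cs(770,470)),(b,"l",cs(428,249))]
def pt(p,q):
    if q=="h": q=(0,-.1-p[3],.155)
    if q=="l": q=(0,-p[3],.066)
    c,s=np.cos(p[2]),np.sin(p[2]); return np.array([p[0]+c*q[0]-s*q[1],p[1]+s*q[0]+c*q[1],q[2]])
f=lambda p:np.concatenate([proj(c,pt(p,q))[0]-uv for c,q,uv in P])
r=least_squares(f,[.55,-.1,0.2,.04]); print("stand",r.x.round(4)); print(f(r.x).reshape(-1,2).round(1).tolist())
print("handle",pt(r.x,"h").round(4))
for nm,ua,ub,z in(("blue",(210.4,221.7),(285.6,157),.158),("yellow",(201,253.7),(257.4,154.9),.17)):
    R=[ray(a,ua),ray(b,ub)]; A=np.c_[R[0][1],-R[1][1]]; t=np.linalg.lstsq(A,R[1][0]-R[0][0],rcond=None)[0]
    p,q=R[0][0]+t[0]*R[0][1],R[1][0]+t[1]*R[1][1]; print(nm,p.round(4),q.round(4),atz(a,ua,z).round(4),atz(b,ub,z).round(4))
print({k:np.round(v,3).tolist() for k,v in status.get_obs().items() if k in("ee_pos","eef_rot","force","time_s","grip_width")})
E
python3 fit.py
```

```text
stand [ 0.59   -0.1559  0.2525  0.0424]
[[-0.1, 0.8], [0.2, -0.4], [1.4, 0.1], [2.1, 0.7], [1.6, 0.4], [1.9, 0.5], [-0.1, -0.4], [-0.1, -0.6], [-2.6, -2.5], [1.2, -2.9], [0.2, -2.3]]
handle [ 0.6256 -0.2938  0.155 ]
blue [0.5641 0.2527 0.1483] [0.5644 0.2526 0.1484] [0.5626 0.2503 0.158 ] [0.5593 0.2408 0.158 ]
yellow [0.4894 0.2645 0.1718] [0.4938 0.2628 0.1717] [0.4895 0.265  0.17  ] [0.4946 0.265  0.17  ]
{'time_s': 1.6, 'ee_pos': [0.207, -0.509, 0.205], 'eef_rot': [3.142, 0.0, 0.387], 'force': [0.544, 0.052, 1.311], 'grip_width': 0.094}
```

```bash
cat > go.py <<'E'
import sys; from h import *
from scipy.spatial.transform import Rotation as Ro
x,y,z,yaw=map(float,sys.argv[1:5]); o=status.get_obs()
R=Ro.from_euler("xyz",o["eef_rot"]); G=Ro.from_euler("xyz",[np.pi,0,yaw])
print(np.round(R.inv().apply(np.array([x,y,z])-o["ee_pos"])/.5,4), np.round((R.inv()*G).as_rotvec()/(np.pi/2),4),"t",o["time_s"],"F",np.round(o["force"],1))
E
python3 go.py .6256 -.2938 .215 .2525
```

```text
[ 0.9371 -0.0838 -0.0191] [0.     0.     0.0855] t 1.6 F [0.5 0.1 1.3]
```

```bash
python3 -m pendant '[0.94,-0.083,-0.02,0,0,0.086,0, 0.94,-0.083,-0.02,0,0,0.086,0, 0.94,-0.083,-0.02,0,0,0.086,0, 0.94,-0.083,-0.02,0,0,0.086,0, 0.94,-0.083,-0.02,0,0,0.086,0, 0.94,-0.083,-0.02,0,0,0.086,0, 0.94,-0.083,-0.02,0,0,0.086,0, 0.94,-0.083,-0.02,0,0,0.086,0, 0.94,-0.083,-0.02,0,0,0.086,0, 0.94,-0.083,-0.02,0,0,0.086,0, 0.94,-0.083,-0.02,0,0,0.086,0, 0.94,-0.083,-0.02,0,0,0.086,0]' 15; python3 go.py .6256 -.2938 .115 .2525; python3 -c "
from h import *
save(vision.camera('top'),'top2',(360,120,520,240),5)"
```

```text
time_s: 2.8
ee_pos: [0.6269, -0.2936, 0.2149]
eef_rot: [-3.141, 0.001, 0.252]
force: [-0.9, 0.1, -0.6]
grip_width: 0.0469
grip_force: 0.0
[-0.0024 -0.0002  0.1999] [-0.0003  0.0004 -0.0002] t 2.8 F [-0.9  0.1 -0.6]
```

View pics/top2.png

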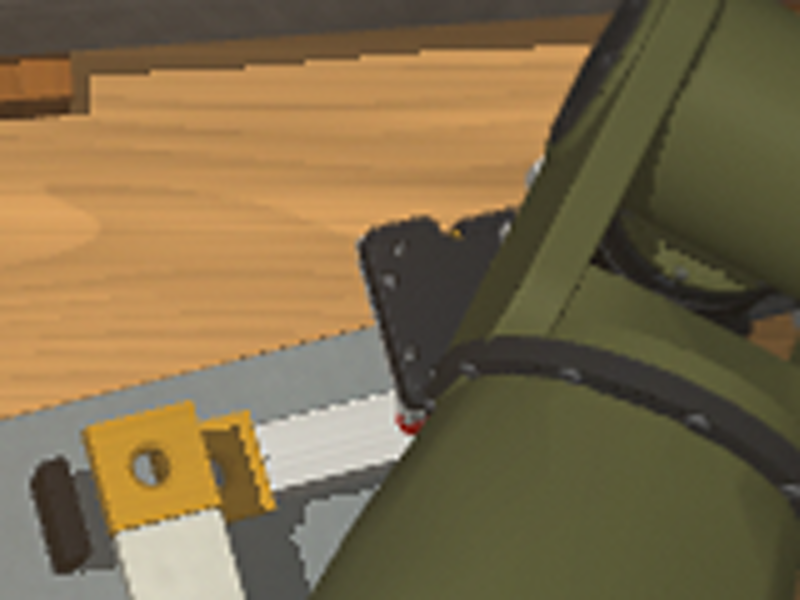

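The picture shows the gripper body above the handle; the handle's base shows at crop (410,420), and the bore and stop are unchanged. Descending.

```bash
python3 -m pendant '[-0.002,0,0.05,0,0,0,0.2, -0.002,0,0.1,0,0,0,0.2, -0.002,0,0.15,0,0,0,0.2, -0.002,0,0.19,0,0,0,0.2, -0.002,0,0.19,0,0,0,0.2]'; python3 - <<'E'
from h import *
c=vision.camera('side'); save(c,'side2',(330,200,490,320),5)
E
```

```text
time_s: 3.35
ee_pos: [0.624, -0.2944, 0.1179]
eef_rot: [-3.139, 0.003, 0.25]
force: [-0.8, -0.6, -0.5]
grip_width: 0.0562
grip_force: 0.0
```

View pics/side2.png

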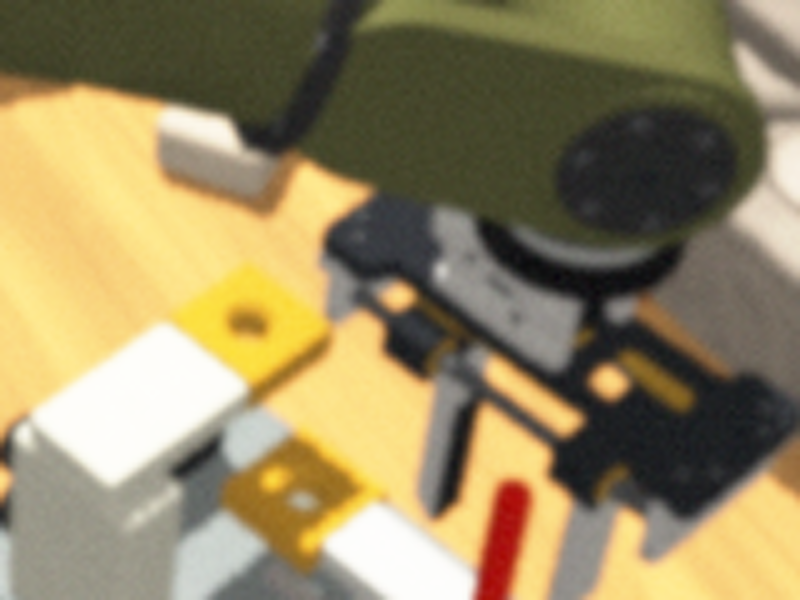

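The handle (top at crop 515,490) stands between the two fingertips, about centred. Closing.

```bash
python3 -m pendant '[0,0,0,0,0,0,-1,0,0,0,0,0,0,-1,0,0,0,0,0,0,-1,0,0,0,0,0,0,-1,0,0,0,0,0,0,-1,0,0,0,0,0,0,-1,0,0,0,0,0,0,-1]' 15; python3 go.py .6256 -.2938 .1179 .2525
```

```text
time_s: 4.1
ee_pos: [0.6262, -0.2937, 0.1207]
eef_rot: [-3.141, -0.0, 0.252]
force: [-2.4, 2.0, 2.9]
grip_width: 0.0157
grip_force: 15.0
[-0.0012 -0.      0.0055] [-0.0001 -0.0001 -0.0004] t 4.1 F [-2.4  2.   2.9]
```

```bash
python3 -m pendant '[0,-0.015,0,0,0,0,-1,0,-0.03,0,0,0,0,-1,0,-0.045,0,0,0,0,-1,0,-0.06,0,0,0,0,-1,0,-0.07,0,0,0,0,-1,0,-0.075,0,0,0,0,-1,0,-0.075,0,0,0,0,-1]'
```

```text
time_s: 4.8
ee_pos: [0.6165, -0.2569, 0.1206]
eef_rot: [-3.141, 0.001, 0.252]
force: [-5.2, 1.1, 7.2]
grip_width: 0.0157
grip_force: 15.0
```

```bash
python3 -m pendant '[0,-0.004,0,0,0,0,-1,0,-0.008,0,0,0,0,-1,0,-0.012,0,0,0,0,-1,0,-0.012,0,0,0,0,-1]'
```

```text
time_s: 5.2
ee_pos: [0.6153, -0.2527, 0.1207]
eef_rot: [3.14, -0.0, 0.251]
force: [-1.8, -8.0, 3.4]
grip_width: 0.0156
grip_force: 15.0
```

```bash
python3 -m pendant '[0,-0.002,0,0,0,0,-1,0,-0.004,0,0,0,0,-1,0,-0.004,0,0,0,0,-1]'
```

```text
time_s: 5.5
ee_pos: [0.6153, -0.2526, 0.1207]
eef_rot: [3.137, -0.001, 0.25]
force: [5.1, -19.9, -0.5]
grip_width: 0.0156
grip_force: 15.0
```

```bash
python3 -m pendant '[0,-0.003,0,0,0,0,-1,0,-0.006,0,0,0,0,-1,0,-0.006,0,0,0,0,-1]'
```

```text
time_s: 5.8
ee_pos: [0.6148, -0.2509, 0.1207]
eef_rot: [3.134, -0.002, 0.25]
force: [9.5, -28.5, -3.8]
grip_width: 0.0194
grip_force: 15.0
```

```bash
python3 -m pendant '[0,0.006,0,0,0,0,0.2,0,0.006,0,0,0,0,0.2,0,0.006,0,0,0,0,0.2,0,0.006,0,0,0,0,0.2,0,0.006,-0.07,0,0,0,0.2,0,0.006,-0.14,0,0,0,0.2,0,0.006,-0.2,0,0,0,0.2,0,0.006,-0.26,0,0,0,0.2,0,0.006,-0.26,0,0,0,0.2]'; python3 go.py .42 .05 .25 -.22
```

```text
time_s: 6.7
ee_pos: [0.6158, -0.2498, 0.2552]
eef_rot: [3.137, -0.005, 0.252]
force: [-0.3, -0.1, -0.4]
grip_width: 0.0565
grip_force: 0.0
[-0.2297 -0.6785  0.0064] [ 0.0018 -0.004   0.3006] t 6.7 F [-0.3 -0.1 -0.4]
```

```bash
python3 -m pendant '[-0.23,-0.68,0,0,0,0.3,0.2,-0.23,-0.68,0,0,0,0.3,0.2,-0.23,-0.68,0,0,0,0.3,0.2,-0.23,-0.68,0,0,0,0.3,0.2,-0.23,-0.68,0,0,0,0.3,0.2,-0.23,-0.68,0,0,0,0.3,0.2,-0.23,-0.68,0,0,0,0.3,0.2,-0.23,-0.68,0,0,0,0.3,0.2,-0.23,-0.68,0,0,0,0.3,0.2,-0.23,-0.68,0,0,0,0.3,0.2]'; python3 - <<'E'
from h import *
a=vision.camera("top");b=vision.camera("side")
A=np.array(a["pixels"])[165:285,180:300];B=np.array(b["pixels"])[130:230,230:350]
cv2.imwrite("pics/pair.png",cv2.cvtColor(np.hstack([cv2.resize(A,(400,400),interpolation=2),cv2.resize(np.vstack([B,np.zeros((20,120,3),np.uint8)]),(400,400),interpolation=2)]),4))
E
```

```text
time_s: 7.7
ee_pos: [0.4192, 0.0504, 0.2502]
eef_rot: [3.141, 0.0, -0.219]
force: [0.1, -0.6, 0.3]
grip_width: 0.0563
grip_force: 0.0
```

View pics/pair.png

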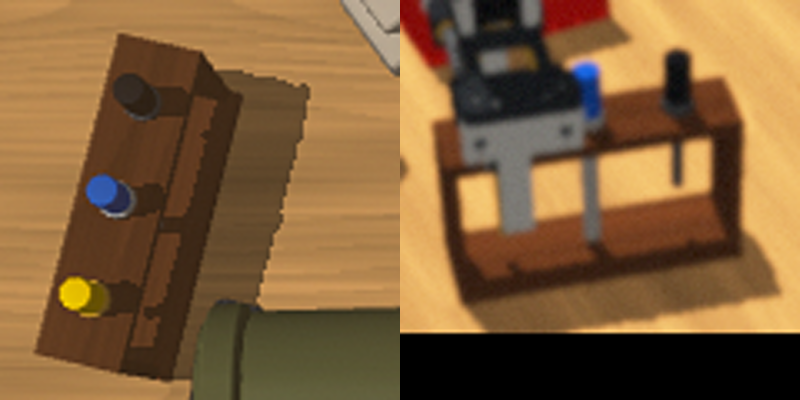

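```bash
python3 - <<'E'
from h import *
a=vision.camera("top");b=vision.camera("side")
for n,u in(("k",(130,88)),("b",(103,190)),("y",(75,294))): print(n,atz(a,(u[0]/3.333+179.7,u[1]/3.333+164.7),.178).round(4))
for n,u,z in(("k",(677,57),.178),("b",(587,71),.178),("b",(592,241),.012),("btr",(440,0),0)): print(n,atz(b,((u[0]-400)/3.333+229.7,u[1]/3.333+129.7),z).round(4))
c=[(120,35),(203,52),(38,353)]
P=[atz(a,(u[0]/3.333+179.7,u[1]/3.333+164.7),.130) for u in c]; print(np.round(P,4)); d=P[0]-P[2]; print("yaw",np.arctan2(d[1],d[0]))
o=np.array(P[1])+P[2]; print("centre",o/2)
E
```

```text
k [0.628  0.2296 0.178 ]
b [0.5594 0.2447 0.178 ]
y [0.4906 0.2602 0.178 ]
k [0.6266 0.224  0.178 ]
b [0.5594 0.2382 0.178 ]
b [0.5578 0.2382 0.012 ]
btr [0.5801 0.6224 0.    ]
[[0.6767 0.2496 0.13  ]
 [0.665  0.1909 0.13  ]
 [0.4541 0.2968 0.13  ]]
yaw -0.20907576717882984
centre [0.55954958 0.24388633 0.13      ]
```

```bash
python3 go.py .5594 .2430 .245 -.219
```

```text
[ 0.1891 -0.4381  0.01  ] [ 0.0001  0.0005 -0.0013] t 7.9 F [ 0.7 -0.1 -0.2]
```

```bash
python3 -m pendant '[0.19,-0.438,0.01,0,0,0,0.2,0.19,-0.438,0.01,0,0,0,0.2,0.19,-0.438,0.01,0,0,0,0.2,0.19,-0.438,0.01,0,0,0,0.2,0.19,-0.438,0.01,0,0,0,0.2,0.19,-0.438,0.01,0,0,0,0.2,0.19,-0.438,0.01,0,0,0,0.2]'; python3 go.py .5594 .2430 .1425 -.219;  python3 - <<'E'
from h import *
for n in ("top","side"):
    c=vision.camera(n)
    for p in ([.5594,.243,.178],[.5594,.243,.130],status.get_obs()["ee_pos"]): print(n,proj(c,p).round(1))
    if n=="side": save(c,"side3",(220,80,380,200),5)
E
```

```text
time_s: 8.6
ee_pos: [0.5594, 0.2436, 0.2442]
eef_rot: [3.14, 0.002, -0.22]
force: [0.9, -0.4, -0.1]
grip_width: 0.0566
grip_force: 0.0
[0.0006 0.0009 0.2034] [ 0.0007  0.001  -0.0003] t 8.6 F [ 0.9 -0.4 -0.1]
top [[211.4 221.7]]
top [[216.5 225. ]]
top [[203.4 216.7]]
side [[285. 150.]]
side [[285.6 165.5]]
side [[284. 127.]]
```

View pics/side3.png

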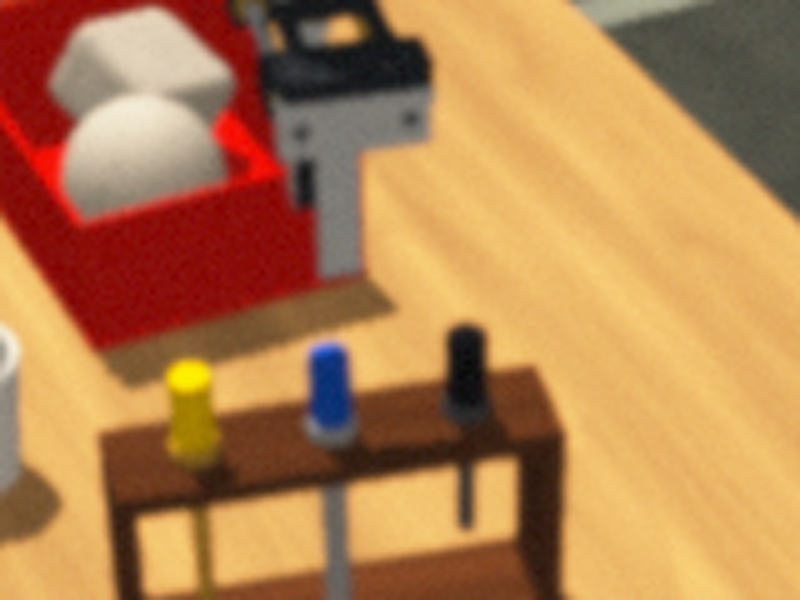

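Blue knob top at crop (328,350), i.e. (285.6,150), where predicted; the gripper is squarely above it. Descend and grip.

```bash
python3 -m pendant '[0,0,0.05,0,0,0,0.2,0,0,0.1,0,0,0,0.2,0,0,0.15,0,0,0,0.2,0,0,0.203,0,0,0,0.2,0,0,0.203,0,0,0,0.2]' 30; python3 -m pendant '[0,0,0,0,0,0,-1,0,0,0,0,0,0,-1,0,0,0,0,0,0,-1,0,0,0,0,0,0,-1,0,0,0,0,0,0,-1,0,0,0,0,0,0,-1,0,0,0,0,0,0,-1]' 30
```

```text
time_s: 9.2
ee_pos: [0.5577, 0.2423, 0.1414]
eef_rot: [3.139, 0.004, -0.221]
force: [-0.0, -0.9, -0.1]
grip_width: 0.0565
grip_force: 0.0
time_s: 9.9
ee_pos: [0.5593, 0.244, 0.1445]
eef_rot: [-3.141, -0.001, -0.219]
force: [-1.1, 1.1, 5.2]
grip_width: 0.021
grip_force: 30.0
```

```bash
python3 -m pendant '[0,0,-0.02,0,0,0,-1,0,0,-0.06,0,0,0,-1,0,0,-0.1,0,0,0,-1,0,0,-0.15,0,0,0,-1,0,0,-0.2,0,0,0,-1,0,0,-0.25,0,0,0,-1,0,0,-0.3,0,0,0,-1,0,0,-0.33,0,0,0,-1,0,0,-0.33,0,0,0,-1]'; python3 go.py .59 -.156 .31 -.219
```

```text
time_s: 10.8
ee_pos: [0.5595, 0.244, 0.3112]
eef_rot: [-3.14, -0.003, -0.22]
force: [0.9, 0.3, -3.1]
grip_width: 0.0218
grip_force: 30.0
[0.2338 0.7675 0.0018] [-0.0011 -0.0017 -0.0003] t 10.8 F [ 0.9  0.3 -3.1]
```

```bash
python3 -m pendant '[0.023,0.077,0,0,0,0,-1,0.047,0.154,0,0,0,0,-1,0.07,0.23,0,0,0,0,-1,0.094,0.307,0,0,0,0,-1,0.117,0.384,0,0,0,0,-1,0.14,0.46,0,0,0,0,-1,0.164,0.538,0,0,0,0,-1,0.187,0.614,0,0,0,0,-1,0.21,0.69,0,0,0,0,-1,0.225,0.74,0,0,0,0,-1,0.234,0.767,0,0,0,0,-1,0.234,0.767,0,0,0,0,-1]'; python3 - <<'E'
from h import *
from station import status
e=np.array(status.get_obs()["ee_pos"]); print(e, status.get_obs()["eef_rot"])
ims=[]
for n,bx in (("top",(350,150,450,270)),("side",(330,170,430,290))):
    c=vision.camera(n); cv2.imwrite("pics/raw_%s.png"%n,cv2.cvtColor(np.array(c["pixels"]),4))
    print(n,proj(c,[e-[0,0,.1325],e-[0,0,.0145],[.59,-.156,.138]]).round(1).tolist())
    p=np.array(c["pixels"])[bx[1]:bx[3],bx[0]:bx[2]]; ims.append(cv2.resize(p,(400,480),interpolation=2))
cv2.imwrite("pics/pair2.png",cv2.cvtColor(np.hstack(ims),4))
E
```

```text
time_s: 12.0
ee_pos: [0.5896, -0.1569, 0.3078]
eef_rot: [-3.141, 0.002, -0.221]
force: [0.2, 1.4, -2.1]
grip_width: 0.0216
grip_force: 30.0
[ 0.58960793 -0.1569123   0.3077921 ] [-3.14146282e+00  1.73293549e-03 -2.21256168e-01]
top [[394.2, 210.1], [403.7, 198.9], [391.3, 213.0]]
side [[380.4, 251.4], [385.5, 208.5], [378.9, 263.4]]
```

View pics/pair2.png

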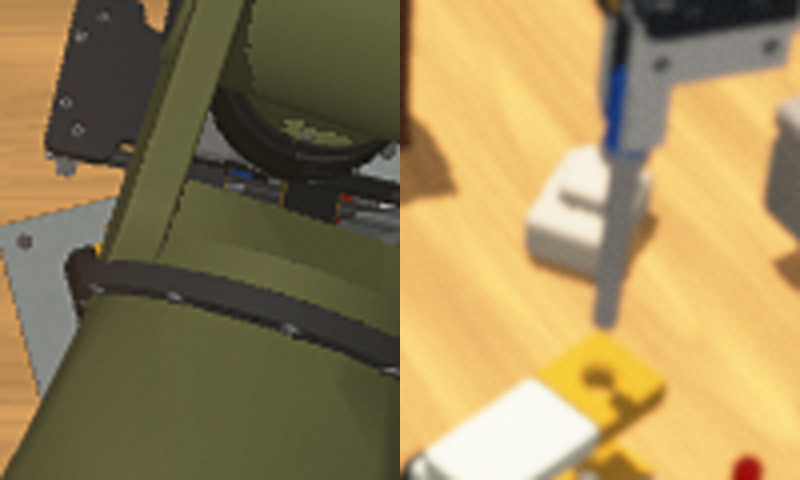

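Side picture: rod tip at (381,251), bore at (379.5,264), both within a pixel of prediction. Top view is hidden by the arm. Lower carefully.

```bash
python3 go.py .5902 -.1558 .262 -.219; python3 -m pendant '[0,0,0.02,0,0,0,-1,0,0,0.04,0,0,0,-1,0,0,0.06,0,0,0,-1,0,0,0.075,0,0,0,-1,0,0,0.085,0,0,0,-1,0,0,0.09,0,0,0,-1,0,0,0.09,0,0,0,-1]'; python3 go.py .5902 -.1558 .262 -.219
```

```text
[0.0012 0.0016 0.0929] [-0.0003  0.0005 -0.    ] t 12.1 F [ 1.3  0.8 -2.5]
time_s: 12.8
ee_pos: [0.5898, -0.1559, 0.2637]
eef_rot: [-3.142, 0.0, -0.22]
force: [-0.4, 0.1, -1.4]
grip_width: 0.0216
grip_force: 30.0
[ 0.0007 -0.0004  0.0035] [-0.      0.0002 -0.0004] t 12.8 F [-0.4  0.1 -1.4]
```

```bash
python3 -m pendant '[0,0,0.01,0,0,0,-1,0,0,0.02,0,0,0,-1,0,0,0.03,0,0,0,-1,0,0,0.04,0,0,0,-1,0,0,0.04,0,0,0,-1]';python3 - <<'E'
from h import *
from station import status
print(proj(vision.camera("side"),[[.59,-.156,.138]]))
c=vision.camera("side"); save(c,"side4",(340,190,460,310),5)
print(np.round(status.get_obs()["moment"],2))
E
```

```text
time_s: 13.3
ee_pos: [0.5896, -0.1558, 0.243]
eef_rot: [-3.141, 0.001, -0.22]
force: [0.5, 0.0, -3.6]
grip_width: 0.0212
grip_force: 30.0
[[378.9093818  263.41115993]]
[ 0.07  0.03 -0.01]
```

View pics/side4.png

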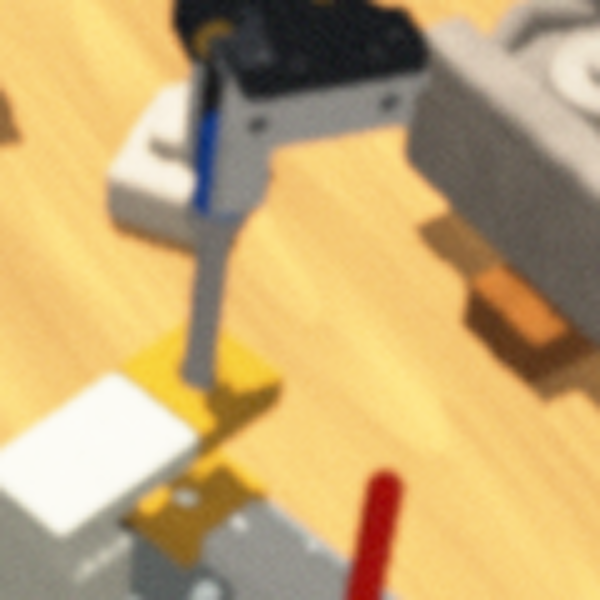

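The rod enters the bore at crop (198,380) with no side force. Continue toward the lower bushing.

```bash
python3 -m pendant '[0,0,0.02,0,0,0,-1,0,0,0.04,0,0,0,-1,0,0,0.06,0,0,0,-1,0,0,0.075,0,0,0,-1,0,0,0.09,0,0,0,-1,0,0,0.1,0,0,0,-1,0,0,0.11,0,0,0,-1,0,0,0.11,0,0,0,-1]'; python3 go.py .5902 -.1558 .1625 -.219
```

```text
time_s: 14.2
ee_pos: [0.5897, -0.1558, 0.1883]
eef_rot: [-3.141, 0.001, -0.22]
force: [0.1, 0.5, -2.0]
grip_width: 0.0218
grip_force: 30.0
[ 0.0011 -0.0003  0.0516] [-0.0001  0.0005 -0.0003] t 14.2 F [ 0.1  0.5 -2. ]
```

```bash
python3 -m pendant '[0,0,0.012,0,0,0,-1,0,0,0.024,0,0,0,-1,0,0,0.036,0,0,0,-1,0,0,0.045,0,0,0,-1,0,0,0.051,0,0,0,-1,0,0,0.051,0,0,0,-1,0,0,0.051,0,0,0,-1]'; python3 - <<'E'
from h import *
c=vision.camera("side"); save(c,"side5",(330,220,450,340),5)
e=np.array(status.get_obs()["ee_pos"]); print((proj(c,[[.59,-.156,z] for z in(.138,.148,.154,.02,.03,.05)])-[330,220]).round(1)*5, np.round(status.get_obs()["moment"],2))
E
```

```text
time_s: 14.9
ee_pos: [0.5899, -0.1559, 0.1636]
eef_rot: [3.142, -0.0, -0.22]
force: [0.2, -0.6, -2.2]
grip_width: 0.021
grip_force: 30.0
[[244.5 217. ]
 [246.5 201. ]
 [247.5 191. ]
 [223.5 396. ]
 [225.  381.5]
 [228.5 352.5]] [0.13 0.05 0.04]
```

View pics/side5.png

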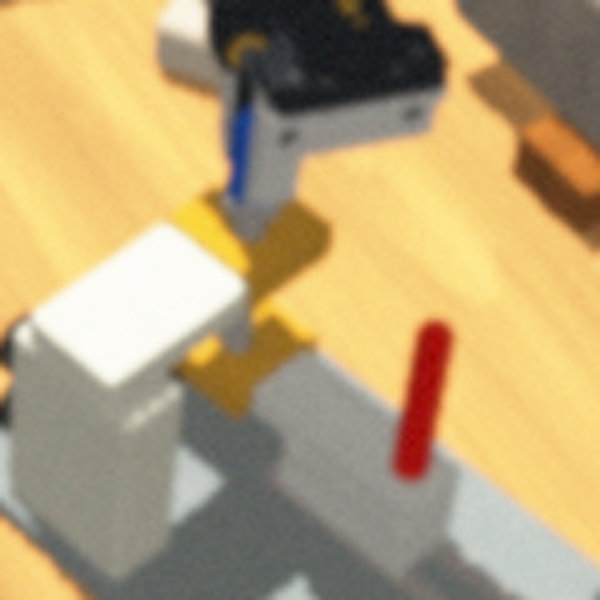

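The rod runs through the upper bushing, and its shaft enters the lower one at crop (240,345). The collar sits about 11 mm clear, and the force is just the rod's weight.

```bash
python3 -c "
from station import order
print(order.hand_in())"
```

```text
the job is handed in; nothing more can be done
None
```

I pushed the slide home, threaded the guide rod through both bushings, and handed the job in while holding the rod by the knob, its collar about 11 mm above the upper bushing (simulation time about 15 s; the hand-in gave no verdict).

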